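# Pin the shaker carriage to its bed

### The job

Lock the bench shaker for loading: slide its carriage until the eye of the carriage's tongue lines up with the eyes of the fork on the bed, then put the loose steel retaining pin from its rest through fork and tongue, from the side nearest the robot, and push it fully home so that the underside of its head sits against the fork. Leave the pin in place and do not disturb the bottle, the beaker or the tip box.

Things in the scene. Friction and masses are not known exactly. Their poses are not given: they have to be found in the camera images.
- shaker: Fixed bed of the bench shaker, a low white box 45 mm high. Origin on the table; x is the way the pin goes in (away from the robot), y along the slide, z up; box spans x -60 to 90, y -150 to 200 mm. At its -x, -y corner stands an aluminium fork: two upright ears, 8 mm thick in x, 30 mm wide in y, tops at 95 mm, 14 mm gap in x between them; the near ear's outer face is flush with the bed's front.
- fork_eye (a point): Centre of the mouth of the hole in the near ear, on its outer, robot side face, 75 mm above the table; axes as the shaker's, +x goes into the hole. Both ears have a chamfered 12 mm through hole in line along x. From here through near ear, tongue and far ear is 30 mm; open space beyond.
- carriage (a joint): Slide position (m) of the carriage along the shaker's +y: 0 where its tongue's eye is in line with the fork's eyes, positive drawn back. Travel -0.012 to 0.070; stiff (2.5 N), stays where left. An aluminium plate with a blue tube rack; its tongue, a bar 10 mm thick, 24 mm high with a 12 mm hole along x, points to -y into the fork's gap. At 0 the tongue's end is flush with the ears' -y edges.
- knob_top (a point): Centre of the top of the carriage's black upright grip knob, 18 mm in diameter, 47 mm tall (58 to 105 mm above the table); moves with the carriage. The rack behind it, 104 mm high with its tubes, begins 48 mm further in the shaker's x; towards -y a 29 mm high block begins 50 mm away.
- pin: The loose steel retaining pin: shank 10 mm in diameter, 85 mm long, the last 8 mm tapering to a 5 mm nose; head a domed button 22 mm in diameter, 8 mm high, too thin and sloped at its rim to hold by. Origin on the axis at the underside of the head; +x runs along the shank to the tip. It lies level on its rest, axis 40 mm above the table.
- pin_tip (a point): The nose end of the pin, 85 mm along +x from the pin's origin.
- pin_rest: Grey plastic rest, fixed: base 78 x 40 mm, 12 mm high, with two notched uprights 26 mm wide and 5 mm thick, 42 mm tall, holding the pin's shank at 3 to 8 mm and 55 to 60 mm from its head; free in between. Origin on the table below the pin's origin, x along the pin.
- reagent_bottle: Bystander: white bottle, 60 mm in diameter, 100 mm tall; origin at the centre of its underside.
- beaker: Bystander: open beaker, 90 mm wide at the rim, 100 mm tall; origin at the centre of its underside.
- tip_box: Bystander: pipette tip box 120 x 85 mm, 65 mm tall with its blue tips; origin at the centre of its underside.
There are look-alikes about, which are no part of the job. Several things have the shape of the pin; the one meant has the colours described above.

How it is judged:
By the outcome, as a careful person would: the job done as asked, in the order asked, and still so for the second after the job is handed in, with the robot touching nothing.
It also fails if it takes over 72 s, if anything falls off the work surface, if the arm or the gripper's body presses on something with over 40 N, if the wrist force passes 120 N, or if a joint passes its speed limit or range.

### The arm

A 6-joint arm with a two-finger parallel gripper is mounted at the origin on the work surface. World frame = base frame: x ahead of the robot, y to its left, z up, the work surface at z = 0. Lengths are in m, angles in rad, forces in N, time in s.
With the tool pointing down it reaches from about 0.35 to 0.775 m from the base axis. Payload 7.3 kg.
Tool frame: the origin (TCP) lies midway between the tips of the shut fingers; the grasp point (between the pads) lies 19 mm behind it (tcp_to_grasp is the distance from the TCP to the grasp point, in m); z points along the fingers, y is the line along which they close (so a half turn about z gives the same grasp; the last joint's range is limited). The gripper opens to 92 mm and grips with 3 to 60 N. Pads are 19 mm wide; open, the fingers measure 130 mm over their backs; the gripper's body (75 mm by 190 mm) begins 47 mm behind the grasp point.
Start: joints at [0.998, 0.342, 1.524, -0, 1.275, -0.146], TCP at [0.217, 0.478, 0.227] pointing down, gripper open.
Joint ranges: [-2.53, 2.53], [-0.77, 2.02], [0.04, 2.7], [-1, 4.14], [0.28, 2.66], [-3.11, 3.11]. Speed limits (rad/s): [2.57, 2.57, 3.14, 3.14, 3.14, 3.14].

### API

Orientations are given as [roll, pitch, yaw] about the fixed x, y, z axes, in that order (R = Rz(yaw) Ry(pitch) Rx(roll)).
In Python, from cell import observe, read_camera, calibration, hand_in, tcp_to_grasp gives the robot as it stands.
- The arm moves only by the tool send_rows, never from a script. Its argument "targets" is a list of rows, each a list of 5 numbers: the opening, from 0 (shut) to 1 (fully open), then the shift along the world's x, y, z in m, then the turn about the world's z in rad. A call has 1 to 5 rows; each row shifts and turns the commanded pose from where the row before left it; what a row does not reach is not made up. A row lasts 1/10 s, in which the tool goes at most 50 mm and 8.59 degrees, less where a joint would pass 70% of its speed; a pose out of reach is approached as far as the arm can. A call is refused whole if a number of a shift passes 0.05 or a number of a turn 0.15, either way. A call with a gripper value outside its range is refused whole. The fingers move at their own pace and stop on an object; "grip_force" is the grip in N (left out, the last holds). Time passes only in rows, so rows that do not move let the fingers close. It gives the time, the measured TCP pose, the force, the opening and the grip force at its end, in the units of the state.
- observe(): the state, without advancing time (a new reading comes with each control period).
- read_camera(name): name is "side" or "top" or "wrist"; returns (picture, depth): 400x640x3 uint8, red, green, blue; 400x640 float32, m along the optical axis (not along the pixel's ray), 0 where there is no reading.
- calibration(name): a dict with "intrinsics" (3x3 intrinsics, pixels), "world_to_cam" (4x4, takes a point from world to camera coordinates); the wrist camera has in their place "hand_eye" (4x4, takes a point from camera to tool coordinates, whose origin is the TCP and whose axes are the flange's). Camera axes: x right, y up, looking along -z (the intrinsics and any distortion apply to the point x, -y, -z); pixel columns grow to the right and rows downward; lengths in m; the calibration is good to about 2 mm. A picture is of the moment at which its call begins: read the wrist's pose just before it. calibration takes no time and is no camera call.
- hand_in(): hands the job in; it is judged then, once.
The state is a dict: "time": time; "qpos": joint angles; "qvel": joint speeds; "joint_efforts": joint torques, N m; "tool_pos": TCP position; "tool_rot": TCP orientation; "contact_force": force on the tool from outside, world axes, zero at the start; "torque": the same for the moment, N m; "opening": finger opening in m; "grip_force": force on a finger pad.
Only numpy, scipy, OpenCV 4.12 (cv2) and the standard library are available. Lean on these libraries where they do the work, as an engineer would, in place of code of your own. Each camera call takes 0.05 s, during which the arm holds its last target. There are 200 camera calls.

## Working session

There is one attempt and no reset: what is moved stays moved. The work goes in short steps, Python scripts to look and compute and a tool call to move; the robot and the scene stay as the last step left them, time stands still between calls to the robot, and variables do not carry over. Pictures are saved under pics/ and viewed, at most 10 in all, crops included, and the job is handed in when it is done.

Besides the shell and the picture viewer there is one more tool, called by a JSON object that holds its "fn" and its "kwargs", one argument or row to a line. send_rows: Moves the arm, as the interface text tells. Its arguments: {"type":"object","properties":{"targets":{"type":"array","items":{"type":"array","items":{"type":"number"}}},"grip_force":{"type":"number"}},"required":["targets"]}

```bash
mkdir -p pics; ls; cat > h.py <<'E'
import numpy as np, cv2
from cell import observe, read_camera, calibration, hand_in, tcp_to_grasp
from scipy.spatial.transform import Rotation as R
def cam(name):
    c=calibration(name); K=np.array(c['intrinsics'])
    if name=='wrist':
        s=observe(); T=np.eye(4); T[:3,:3]=R.from_euler('xyz',s['tool_rot']).as_matrix(); T[:3,3]=s['tool_pos']
        M=T@np.array(c['hand_eye'])
    else: M=np.linalg.inv(np.array(c['world_to_cam']))
    return K,M,c
def ray(K,M,u,v):
    d=np.linalg.inv(K)@[u,v,1.]; d=np.array([d[0],-d[1],-d[2]])
    return M[:3,3],M[:3,:3]@d   # depth-scaled: point=o+depth*d
def plane(K,M,u,v,z):
    o,d=ray(K,M,u,v); return o+d*(z-o[2])/d[2]
def cloud(K,M,dep):
    v,u=np.indices(dep.shape); d=np.stack([u,v,np.ones_like(u)],-1)@np.linalg.inv(K).T
    d=d*np.array([1,-1,-1]); return M[:3,3]+(d*dep[...,None])@M[:3,:3].T
def snap(name,tag):
    K,M,c=cam(name); p,d=read_camera(name); cv2.imwrite(f'pics/{tag}.png',p[...,::-1]); np.savez(f'{tag}.npz',p=p,d=d,K=K,M=M); return p,d,K,M
def proj(K,M,P):
    q=np.linalg.inv(M)@np.append(P,1); q=q[:3]*[1,-1,-1]; q=K@q; return q[:2]/q[2]
E
python3 - <<'E'
from h import *
print(observe(), tcp_to_grasp)
for n in ['top','side','wrist']:
    p,d,K,M=snap(n,n+'0'); print(n,[k for k in calibration(n)],K.tolist(),M.round(3).tolist())
E
```

```text
pics
{'time': 0.0, 'qpos': array([ 9.98008523e-01,  3.42712270e-01,  1.52500130e+00,  1.63224729e-05,
        1.27538053e+00, -1.46005937e-01]), 'qvel': array([ 0.00018201,  0.00025427,  0.00143415, -0.00046256,  0.0004611 ,
       -0.00043985]), 'joint_efforts': array([-2.17952487e-05, -4.31239700e+01, -2.44218493e+01,  7.19089690e-02,
        5.59267402e-02, -9.50873232e-05]), 'tool_pos': array([0.2170826 , 0.47758435, 0.22605587]), 'tool_rot': array([-3.14010946e+00, -2.33883871e-04,  2.71480585e+00]), 'contact_force': array([-0.3111785 , -0.76002036,  0.30830728]), 'torque': array([ 0.04465139,  0.01449736, -0.01319668]), 'grip_force': 0.0, 'opening': 0.09169850452823694} 0.0188
top ['intrinsics', 'world_to_cam'] [[430.58235533936204, 0.0, 322.3286285008742], [0.0, 430.58235533936204, 200.41147201242615], [0.0, 0.0, 1.0]] [[-0.006, 0.993, -0.114, 0.445], [-1.0, -0.005, 0.017, -0.16], [0.017, 0.114, 0.993, 1.198], [0.0, 0.0, 0.0, 1.0]]
side ['intrinsics', 'world_to_cam'] [[479.1010756936955, 0.0, 321.4176284685616], [0.0, 479.1010756936955, 204.28341130564203], [0.0, 0.0, 1.0]] [[0.926, 0.219, -0.306, 0.187], [-0.376, 0.502, -0.779, -1.066], [-0.017, 0.837, 0.547, 0.728], [0.0, 0.0, 0.0, 1.0]]
wrist ['intrinsics', 'hand_eye'] [[306.0859712918333, 0.0, 315.7011995010452], [0.0, 306.0859712918333, 199.09333239147819], [0.0, 0.0, 1.0]] [[0.413, -0.883, -0.222, 0.157], [0.911, 0.4, 0.103, 0.505], [-0.002, -0.245, 0.969, 0.384], [0.0, 0.0, 0.0, 1.0]]
```

View pics/top0.png

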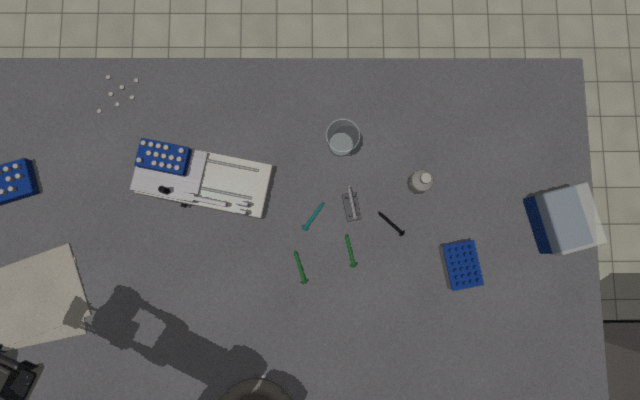

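View pics/side0.png

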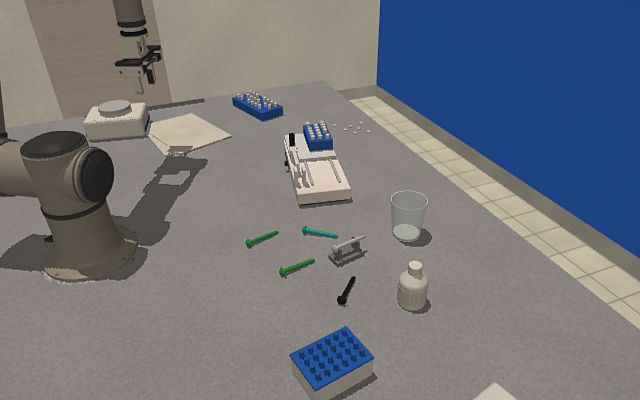

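The top view shows the shaker at (130–273, 140–217), with the fork near (245, 207) and the knob near (165, 189). The grey rest with the steel pin is at (351, 205). The green, teal and black pins are look-alikes.

```bash
python3 - <<'E'
from h import *
t=np.load('top0.npz');s=np.load('side0.npz')
a=cv2.resize(t['p'][130:225,125:280],(800,490),interpolation=cv2.INTER_CUBIC)[:300]
T=t['p'];S=s['p']
f=lambda im,r,c,h,w:cv2.resize(im[r:r+h,c:c+w],(400,300),interpolation=cv2.INTER_CUBIC)
m=np.vstack([np.hstack([f(T,135,130,60*2-15,140),f(T,180,325,42,56)]),np.hstack([f(S,115,270,90,120),f(S,225,320,45,60)])])
cv2.imwrite('pics/c0.png',m[...,::-1])
c=cloud(t['K'],t['M'],t['d'])
for n,(u,v) in dict(knob=(165,189),fork=(246,209),rest=(351,205),pe1=(350,187),pe2=(354,218),table=(400,300)).items(): print(n,c[v,u].round(4))
E
```

```text
knob [0.6016 0.2225 0.1041]
fork [0.5547 0.0247 0.0481]
rest [ 0.5645 -0.257   0.0449]
pe1 [ 0.619  -0.2581  0.0075]
pe2 [ 0.5288 -0.264   0.0516]
table [ 0.3069 -0.3917 -0.0016]
```

View pics/c0.png

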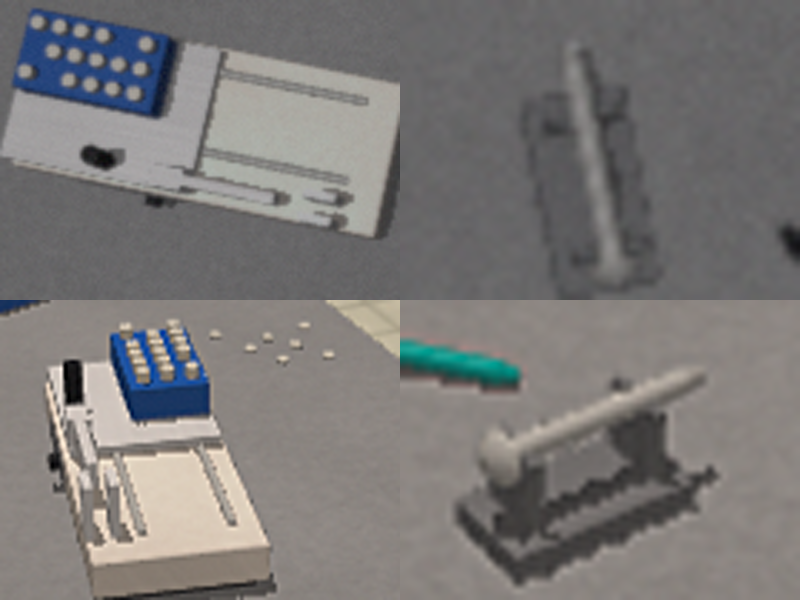

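The crops show the pin's head nearest the robot and the tip pointing away. The tongue is drawn back to about (285,197) in the crop, so it has to move towards -y into the fork. I'll go up there for a wrist view.

{"fn": "send_rows", "kwargs": {
  "targets": [
    [1,0.034,-0.032,0.005,0.025],
    [1,0.034,-0.032,0.005,0.025],
    [1,0.034,-0.032,0.005,0.025],
    [1,0.034,-0.032,0.005,0.025],
    [1,0.034,-0.032,0.005,0.025]
  ]
}}

```text
time: 0.65
tool_pos: [0.3883, 0.3164, 0.2518]
tool_rot: [-3.142, -0.0, 2.841]
contact_force: [0.2, 0.1, 0.0]
opening: 0.092
grip_force: 0.0
```

{"fn": "send_rows", "kwargs": {
  "targets": [
    [1,0.034,-0.032,0.005,0.025],
    [1,0.034,-0.032,0.005,0.025],
    [1,0.034,-0.032,0.005,0.025],
    [1,0.034,-0.032,0.005,0.025],
    [1,0,0,0,0]
  ]
}}

```text
time: 1.15
tool_pos: [0.5269, 0.1859, 0.2714]
tool_rot: [-3.141, 0.002, 2.935]
contact_force: [-0.9, 0.9, 0.1]
opening: 0.0917
grip_force: 0.0
```

```bash
python3 - <<'E'
from h import *
p,d,K,M=snap('wrist','w1'); s=observe(); print(s['tool_pos'],s['tool_rot'],s['time'],M[:3,3])
cv2.imwrite('pics/w1b.png',cv2.resize(p,(800,500),interpolation=cv2.INTER_CUBIC)[...,::-1])
E
```

```text
[0.52474419 0.18786239 0.27109308] [-3.14128723e+00 -5.44454665e-04  2.93547652e+00] 1.2 [0.46210192 0.19939034 0.42875912]
```

View pics/w1b.png

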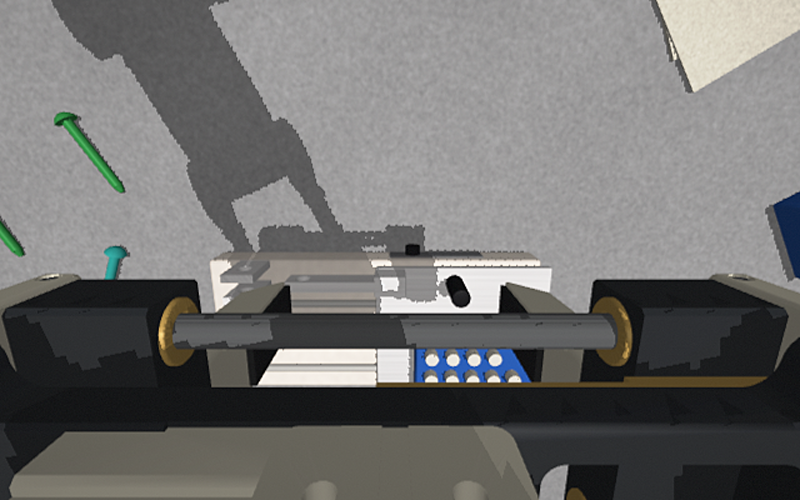

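The wrist view shows the fork ears near (245,272) and the tongue end near (290,280). The knob is at (457,285), and the bed's front edge runs along row ≈262. I'll measure these from depth.

```bash
python3 - <<'E'
from h import *
t=np.load('w1.npz'); K,M,d,p=[t[k] for k in 'KMdp']
C=cloud(K,M,d); ok=(d>0)&(C[...,0]>0.45)&(C[...,0]<0.72)&(C[...,1]>-.05)&(C[...,1]<0.33)
ok[:,:]&=(np.indices(d.shape)[0]<250)
def comp(lo,hi,mn=8,mask=ok):
    m=((C[...,2]>lo)&(C[...,2]<hi)&mask).astype(np.uint8)
    n,l,st,ce=cv2.connectedComponentsWithStats(m)
    for i in range(1,n):
        if st[i,4]>=mn:
            P=C[l==i]; q=cv2.minAreaRect((P[:,:2]*1000).astype(np.float32)); print(lo,hi,st[i,:5],'z',P[:,2].mean().round(4),'rect mm',np.round(q[0],1),np.round(q[1],1),round(q[2],1))
comp(.091,.098); comp(.1,.108); comp(.04,.049,200); comp(.055,.062,100); comp(.062,.09)
# front edge of the bed top: first row per column with z .04-.049 
b=(C[...,2]>.042)&(C[...,2]<.049)&ok
E=[]
for u in range(165,430):
    r=np.where(b[:,u])[0]
    if len(r): E.append(C[r[0],u])
E=np.array(E); k=np.ones(len(E),bool)
for _ in range(5):
    f=np.polyfit(E[k,1],E[k,0],1); r=E[:,0]-np.polyval(f,E[:,1]); k=abs(r)<.0025
print('front edge x=%.4f*y+%.4f'%tuple(f),k.sum(),len(E),'yaw deg',-np.degrees(np.arctan(f[0])), 'yrange',E[k,1].min(),E[k,1].max())
E
```

```text
0.091 0.098 [176 219  27   8 196] z 0.0945 rect mm [543.3  32.6] [30.1  8.3] 78.5
0.091 0.098 [359 229  16   9  36] z 0.0948 rect mm [595.3 230.3] [ 6.4 17. ] 4.5
0.091 0.098 [178 237  10   8  46] z 0.0944 rect mm [560.5  17.6] [ 6.4 13.2] 24.8
0.1 0.108 [361 231  16  16 189] z 0.1041 rect mm [600.8 230.9] [16.6 16.9] 32.1
0.04 0.049 [ 168  207  265   43 2415] z 0.0441 rect mm [568.2 150.8] [352.3  56.6] 86.9
0.04 0.049 [232 234  69  16 915] z 0.0453 rect mm [601.9 101.7] [91.3 23. ] 78.2
0.055 0.062 [ 301  214  140   36 3225] z 0.0575 rect mm [611.9 239.3] [179.2  48.2] 78.3
0.062 0.09 [178 212  34  13 226] z 0.0757 rect mm [539.9  34.1] [31.2  8.4] 64.3
0.062 0.09 [ 228  216   97   22 1505] z 0.0817 rect mm [574.2 126.7] [115.2  20. ] 78.4
0.062 0.09 [356 221  17  14 114] z 0.0767 rect mm [596.7 229.5] [ 8.6 17.8] 16.4
0.062 0.09 [180 229  32   8 121] z 0.0731 rect mm [562.   27.9] [29.3  3.2] 79.5
front edge x=0.2095*y+0.5337 256 256 yaw deg -11.833100406202666 yrange -0.014336143053130274 0.3210957646195165
```

{"fn": "send_rows", "kwargs": {
  "targets": [
    [0.45,0.038,0.0215,0,0],
    [0.45,0.038,0.0215,0,0],
    [0.45,0,0,-0.03,0],
    [0.45,0,0,-0.03,0],
    [0.45,0,0,-0.02,0]
  ]
}}

```text
time: 1.7
tool_pos: [0.5973, 0.2343, 0.1887]
tool_rot: [-3.14, -0.004, 2.941]
contact_force: [-0.1, 0.3, 0.7]
opening: 0.0561
grip_force: 0.0
```

{"fn": "send_rows", "kwargs": {
  "targets": [
    [0.45,0,0,0,0],
    [0.45,0,0,0,0]
  ]
}}

```text
time: 1.9
tool_pos: [0.5987, 0.2339, 0.1922]
tool_rot: [3.141, -0.0, 2.941]
contact_force: [0.1, -0.9, 0.4]
opening: 0.0427
grip_force: 0.0
```

```bash
python3 - <<'E'
from h import *
s=observe();print(s['tool_pos'],s['opening'],s['contact_force'])
t=np.load('w1.npz'); K,M,d,p=[t[k] for k in 'KMdp']
C=cloud(K,M,d); yd=np.array([.203,.979]);xd=np.array([.979,-.203]);o=np.array([.5395,.0333])
m=(C[...,2]>.083)&(C[...,2]<.09)&(d>0)&(C[...,1]<.2)&(C[...,1]>.03)
L=(C[m][:,:2]-o); print('tongue y range',np.percentile(L@yd,[0,1,50,99,100]),'x',np.percentile(L@xd,[1,50,99]))
sel=(abs(L@xd-.015)<.01); print(np.histogram(L[sel]@yd,bins=np.arange(0,.13,.01))); 
m=(C[...,2]>.091)&(C[...,2]<.098)&(d>0)&(C[...,1]<.1)&(C[...,1]>-.03)&(np.indices(d.shape)[0]<250)
L=(C[m][:,:2]-o); n=L@xd<.01; print('ear y',np.percentile((L@yd)[n],[0,1,99,100]))
E
```

```text
[0.59872003 0.23389959 0.19219824] 0.042718028876071346 [ 0.11864737 -0.90663759  0.44967371]
tongue y range [-0.00256099  0.00482179  0.11245582  0.16732649  0.18898434] x [0.00010407 0.01421706 0.10041002]
(array([ 0,  5,  0,  0, 40, 70, 69, 70, 74, 69, 79, 69]), array([0.  , 0.01, 0.02, 0.03, 0.04, 0.05, 0.06, 0.07, 0.08, 0.09, 0.1 ,
       0.11, 0.12]))
ear y [-0.01498632 -0.01454484  0.01485858  0.01512749]
```

{"fn": "send_rows", "kwargs": {
  "targets": [
    [0.45,0.002,-0.003,-0.04,0],
    [0.45,0,0,-0.04,0],
    [0.45,0,0,-0.03,0],
    [0.45,0,0,-0.013,0],
    [0.45,0,0,0,0]
  ]
}}

```text
time: 2.4
tool_pos: [0.601, 0.2301, 0.0685]
tool_rot: [-3.141, -0.001, 2.94]
contact_force: [-0.3, 0.3, 0.4]
opening: 0.0413
grip_force: 0.0
```

{"fn": "send_rows", "kwargs": {
  "targets": [
    [0,0,0,0,0],
    [0,0,0,0,0],
    [0,0,0,0,0],
    [0,0,0,0,0]
  ],
  "grip_force": 20
}}

```text
time: 2.8
tool_pos: [0.6022, 0.2303, 0.0704]
tool_rot: [3.14, 0.003, 2.94]
contact_force: [-0.5, 1.2, 5.2]
opening: 0.0176
grip_force: 20.0
```

{"fn": "send_rows", "kwargs": {
  "targets": [
    [0,-0.0022,-0.0108,0,0],
    [0,-0.0022,-0.0108,0,0],
    [0,-0.0022,-0.0108,0,0],
    [0,-0.0022,-0.0108,0,0],
    [0,0,0,0,0]
  ]
}}

```text
time: 3.3
tool_pos: [0.5927, 0.1854, 0.0703]
tool_rot: [3.142, 0.001, 2.939]
contact_force: [-2.5, -1.9, 7.5]
opening: 0.0173
grip_force: 20.0
```

```bash
cat > tongue.py <<'E'
from h import *
import sys
s=observe();print(s['tool_pos'],s['contact_force'],s['time'])
yd=np.array([.203,.979]);xd=np.array([.979,-.203]);o=np.array([.5395,.0333])
for n in sys.argv[1:]:
    p,d,K,M=snap(n,n+'t'); C=cloud(K,M,d); L=C[...,:2]-o; X=L@xd; Y=L@yd; Z=C[...,2]; v=d>0
    fl=np.indices(d.shape)[0]<250 if n=='wrist' else True
    e=v&fl&(Z>.091)&(Z<.098)&(abs(X-.004)<.006)&(abs(Y)<.025)
    e2=v&fl&(Z>.091)&(Z<.098)&(abs(X-.026)<.006)&(abs(Y)<.025)
    t=v&fl&(Z>.083)&(Z<.0895)&(abs(X-.015)<.004)&(Y>-.04)&(Y<.09)
    for nm,m in(('near ear',e),('far ear',e2),('tongue',t)):
        if m.sum(): print(n,nm,m.sum(),'Y',np.percentile(Y[m],[0,2,50,98,100]).round(4),'X',np.percentile(X[m],[2,50,98]).round(4),'z',Z[m].mean().round(4))
E
python3 tongue.py wrist top side; python3 - <<'E'
import cv2,numpy as np
f=lambda n,r,c,h,w:cv2.resize(cv2.imread(f'pics/{n}t.png')[r:r+h,c:c+w],(800,300),interpolation=cv2.INTER_CUBIC)
cv2.imwrite('pics/c2.png',np.vstack([f('wrist',180,120,90,240),f('top',180,170,45,120)]))
E
```

```text
[0.59273227 0.18538561 0.07031076] [-2.45841308 -1.94500829  7.50020107] 3.3
wrist near ear 98 Y [0.0121 0.0132 0.0149 0.0163 0.0166] X [-0.0003  0.0021  0.0045] z 0.0932
wrist tongue 1046 Y [0.0365 0.0385 0.06   0.0822 0.085 ] X [0.0111 0.0139 0.017 ] z 0.0865
top near ear 29 Y [-0.0133 -0.0132  0.0037  0.0153  0.0157] X [0.0014 0.0056 0.0086] z 0.0956
top far ear 36 Y [-0.0136 -0.0133 -0.0003  0.0158  0.0165] X [0.0228 0.0263 0.0306] z 0.0952
top tongue 77 Y [-0.004  -0.0031  0.0457  0.0845  0.0856] X [0.0111 0.0147 0.0187] z 0.0873
side near ear 18 Y [-0.019  -0.0184 -0.0021  0.0094  0.0103] X [0.0005 0.0044 0.0078] z 0.0932
side far ear 18 Y [-0.0195 -0.0181 -0.0019  0.0108  0.0108] X [0.022  0.0262 0.0295] z 0.0931
side tongue 49 Y [-0.0095 -0.007   0.0385  0.0879  0.0899] X [0.0111 0.0152 0.0189] z 0.0852
```

View pics/c2.png

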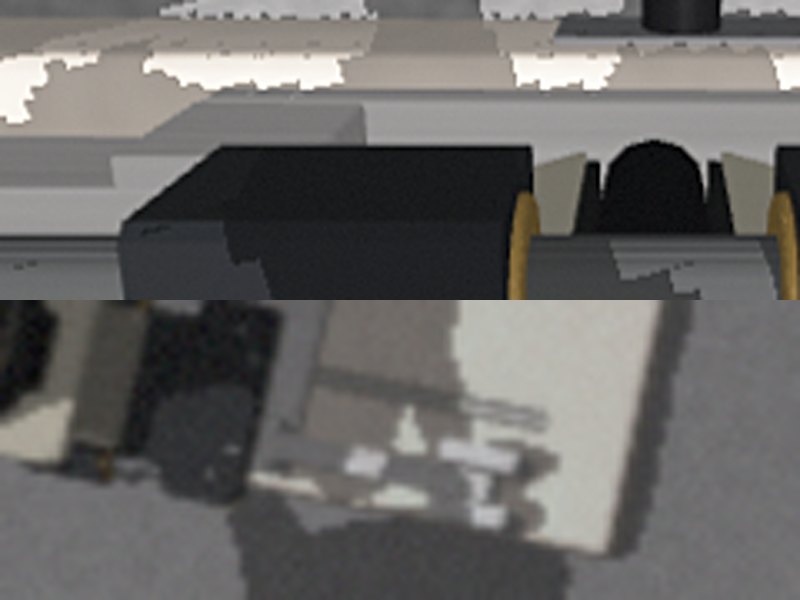

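The tongue's end is now about 10–11 mm short of flush with the ears. Both fixed views agree on that.

{"fn": "send_rows", "kwargs": {
  "targets": [
    [0,-0.0011,-0.0052,0,0],
    [0,-0.0011,-0.0052,0,0],
    [0,0,0,0,0],
    [0.45,0,0,0,0],
    [0.45,0,0,0,0]
  ]
}}

```text
time: 3.95
tool_pos: [0.5902, 0.176, 0.0688]
tool_rot: [-3.142, 0.0, 2.94]
contact_force: [-0.0, -0.1, -0.4]
opening: 0.0295
grip_force: 0.0
```

{"fn": "send_rows", "kwargs": {
  "targets": [
    [0.45,0,0,0,0],
    [0.45,0,0,0.05,0],
    [0.45,0,0,0.05,0],
    [0.45,-0.04,-0.02,0.05,0],
    [0.45,-0.04,-0.05,0,0]
  ]
}}

```text
time: 4.45
tool_pos: [0.5317, 0.124, 0.2112]
tool_rot: [3.138, 0.01, 2.943]
contact_force: [0.7, -1.6, 0.3]
opening: 0.0411
grip_force: 0.0
```

{"fn": "send_rows", "kwargs": {
  "targets": [
    [0.8,-0.02,-0.05,0,0],
    [0.8,0,-0.03,0,0],
    [0.8,0,0,0,0]
  ]
}}

```text
time: 4.75
tool_pos: [0.5103, 0.0429, 0.2063]
tool_rot: [-3.141, 0.001, 2.936]
contact_force: [0.1, 0.4, 0.4]
opening: 0.0609
grip_force: 0.0
```

```bash
python3 tongue.py wrist top; python3 - <<'E'
import cv2,numpy as np
cv2.imwrite('pics/c3.png',cv2.resize(cv2.imread('pics/wristt.png'),(800,500),interpolation=cv2.INTER_CUBIC))
E
```

```text
[0.51033135 0.04289527 0.20634337] [0.09080342 0.36306319 0.44809233] 4.75
wrist near ear 291 Y [-0.0145 -0.0144 -0.0004  0.0145  0.0146] X [-0.0002  0.0035  0.0076] z 0.0943
wrist far ear 17 Y [-0.0139 -0.0136 -0.0005  0.0145  0.0148] X [0.0215 0.0219 0.022 ] z 0.0915
wrist tongue 572 Y [-0.0151 -0.0141  0.0207  0.0546  0.0558] X [0.0113 0.015  0.0189] z 0.0865
top far ear 34 Y [-0.0138 -0.0133  0.0001  0.0138  0.0153] X [0.023  0.0268 0.0309] z 0.0953
```

View pics/c3.png

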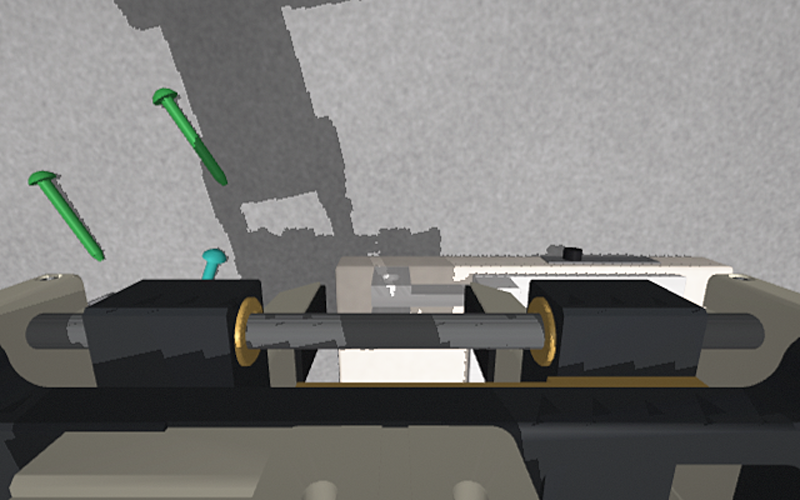

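The tongue end and the ears' -y edge agree to within about 0.5 mm, so the carriage is at 0 and its eye lines up. Next is the pin.

{"fn": "send_rows", "kwargs": {
  "targets": [
    [0.8,0.0065,-0.0435,0,0.054],
    [0.8,0.0065,-0.0435,0,0.054],
    [0.8,0.0065,-0.0435,0,0.054],
    [0.8,0.0065,-0.0435,0,0.054],
    [0.8,0.0065,-0.0435,0,0.054]
  ]
}}

```text
time: 5.35
tool_pos: [0.544, -0.1718, 0.2056]
tool_rot: [3.141, -0.0, -3.069]
contact_force: [1.0, 0.6, -0.1]
opening: 0.0732
grip_force: 0.0
```

{"fn": "send_rows", "kwargs": {
  "targets": [
    [0.8,0.0065,-0.0435,0,0.054],
    [0.8,0.0065,-0.0435,0,0.054],
    [0.8,0,0,0,0],
    [0.8,0,0,0,0]
  ]
}}

```text
time: 5.75
tool_pos: [0.5566, -0.258, 0.2049]
tool_rot: [3.14, -0.001, -2.966]
contact_force: [-0.0, 0.7, -0.1]
opening: 0.0736
grip_force: 0.0
```

```bash
python3 - <<'E'
from h import *
s=observe();print(s['tool_pos'],s['tool_rot'],s['opening'])
p,d,K,M=snap('wrist','w4'); C=cloud(K,M,d); Z=C[...,2]
cv2.imwrite('pics/w4b.png',cv2.resize(p[150:310,220:440],(800,582),interpolation=cv2.INTER_CUBIC)[...,::-1])
box=(d>0)&(abs(C[...,0]-.565)<.07)&(abs(C[...,1]+.26)<.05)
m=box&(Z>.036)&(Z<.056)
n,l,st,ce=cv2.connectedComponentsWithStats(m.astype(np.uint8))
for i in range(1,n):
    if st[i,4]>15: print(st[i],C[l==i].mean(0).round(4),Z[l==i].max().round(4),'x',C[l==i][:,0].min().round(4),C[l==i][:,0].max().round(4))
E
```

```text
[ 0.55658246 -0.25797337  0.20492366] [ 3.13979288e+00 -8.65779211e-04 -2.96628974e+00] 0.07361572660524217
[299 154  22  84 884] [ 0.5641 -0.2624  0.0436] 0.0521 x 0.5239 0.6154
[317 164   7   6  39] [ 0.5358 -0.257   0.0409] 0.0426 x 0.5332 0.5389
[317 211   7   6  42] [ 0.5866 -0.2477  0.0411] 0.0431 x 0.5841 0.5898
```

View pics/w4b.png

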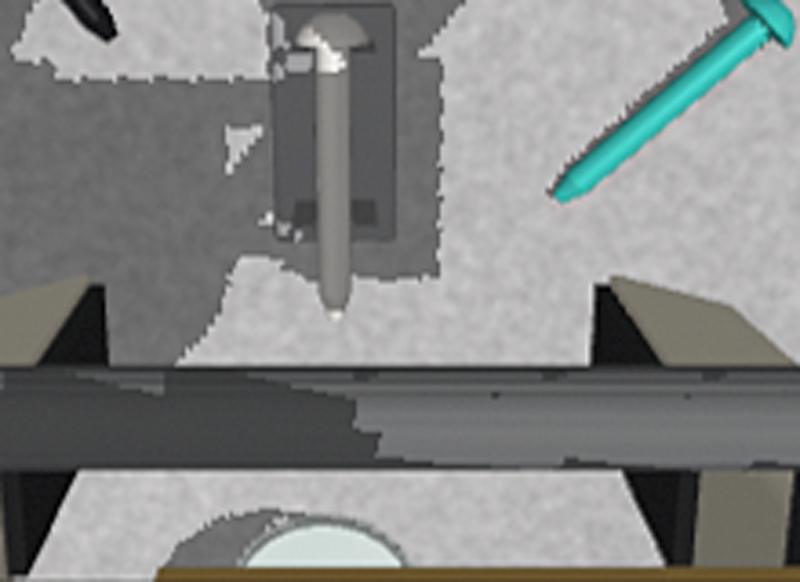

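The steel pin lies with its head at crop (333,35) and tip at (335,315), already close to the tool's axis. I'll fit the shank next.

```bash
python3 - <<'E'
from h import *
t=np.load('w4.npz'); K,M,d=t['K'],t['M'],t['d']; C=cloud(K,M,d); Z=C[...,2]
m=(d>0)&(abs(C[...,0]-.565)<.07)&(abs(C[...,1]+.26)<.05)&(Z>.036)&(Z<.056)
n,l,st,ce=cv2.connectedComponentsWithStats(m.astype(np.uint8))
i=1+np.argmax(st[1:,4]); P=C[l==i]
a=np.array([np.cos(.17),np.sin(.17)])
for _ in range(3):
    b=np.array([-a[1],a[0]]); u=P[:,:2]@a; w=P[:,:2]@b; u0=u.min(); s=(u-u0>.02)&(u-u0<.08)
    bins=np.arange(u0+.02,u0+.08,.004); mid=[(u[k].mean(),(w[k].min()+w[k].max())/2,P[k,2].max(),np.ptp(w[k])) for lo in bins for k in [(u>=lo)&(u<lo+.004)] if k.sum()>5]
    mid=np.array(mid); f=np.polyfit(mid[:,0],mid[:,1],1); a=a+f[0]*b; a/=np.linalg.norm(a)
b=np.array([-a[1],a[0]]); u=P[:,:2]@a;w=P[:,:2]@b; s=u-u.min()
print('yaw',np.arctan2(a[1],a[0]),'len',np.ptp(u),'tops',mid[:,2].round(4),'width',mid[:,3].round(4))
wm=np.polyval(f,u.mean()) if 0 else np.median([ (w[(s>x)&(s<x+.004)].min()+w[(s>x)&(s<x+.004)].max())/2 for x in np.arange(.02,.076,.004)])
for x in np.arange(0,.02,.002):
    k=(s>=x)&(s<x+.002)
    if k.any(): print(x.round(3),np.ptp(w[k]).round(4),P[k,2].max().round(4))
tip=a*u.max()+b*wm; head=tip-.085*a; print('tip',tip,'origin',head,'grasp30',head+.030*a)
E
```

```text
yaw 0.13605729102646213 len 0.09230469889723791 tops [0.0452 0.0465 0.0453 0.0457 0.0457 0.045  0.0459 0.0456 0.0454 0.0454
 0.0448 0.0457 0.0455 0.0451 0.0459] width [0.0085 0.0086 0.0086 0.0087 0.0087 0.0087 0.0087 0.0087 0.0088 0.0088
 0.0166 0.0165 0.0154 0.0089 0.01  ]
0.0 0.0126 0.0462
0.002 0.0156 0.0487
0.004 0.0189 0.0499
0.006 0.0199 0.0521
0.008 0.0136 0.0462
0.01 0.016 0.0448
0.012 0.0169 0.0451
0.014 0.0169 0.0456
0.016 0.017 0.0453
0.018 0.0085 0.0451
tip [ 0.6156166  -0.25474051] origin [ 0.53140213 -0.26626973] grasp30 [ 0.56112488 -0.26220059]
```

```bash
python3 - <<'E'
from h import *
t=np.load('w4.npz'); K,M,d=t['K'],t['M'],t['d']; C=cloud(K,M,d); Z=C[...,2]
m=(d>0)&(abs(C[...,0]-.565)<.07)&(abs(C[...,1]+.26)<.05)&(Z>.0432)&(Z<.056)
P=C[m]; P=P[abs(P[:,1]+.2624)<.02]
a=np.array([np.cos(.16),np.sin(.16)])
for _ in range(4):
    b=np.array([-a[1],a[0]]); u=P[:,:2]@a; w=P[:,:2]@b; s=u-u.min()
    k=(s>.018)&(s<.085); f=np.polyfit(u[k],w[k],1); print(f[0],(w[k]-np.polyval(f,u[k])).std(),len(u)); a=a+f[0]*b; a/=np.linalg.norm(a)
b=np.array([-a[1],a[0]]); u=P[:,:2]@a;w=P[:,:2]@b; s=u-u.min();k=(s>.018)&(s<.085)
o=a*(.6156*a[0]-.2547*a[1])+b*np.median(w[k])
o=o-.085*a
print('yaw',np.arctan2(a[1],a[0]),'origin',o,'g30',o+.03*a,'tipline',o+.085*a)
E
```

```text
0.025564985395116875 0.002006917395912091 524
-0.0004884232320656463 0.0020026834449789273 524
-5.231706500817969e-06 0.002002683203542924 524
-5.603900627286947e-08 0.002002683203515226 524
yaw 0.1850657071498561 origin [ 0.53154652 -0.26764382] g30 [ 0.56103425 -0.26212349] tipline [ 0.61509508 -0.25200288]
```

{"fn": "send_rows", "kwargs": {
  "targets": [
    [0.45,0.0025,-0.0045,-0.03,0.01],
    [0.45,0,0,-0.03,0],
    [0.45,0,0,-0.03,0],
    [0.45,0,0,0,0],
    [0.45,0,0,0,0]
  ]
}}

```text
time: 6.3
tool_pos: [0.5592, -0.2615, 0.1166]
tool_rot: [3.141, -0.0, -2.954]
contact_force: [-0.2, -0.4, 1.0]
opening: 0.0423
grip_force: 0.0
```

{"fn": "send_rows", "kwargs": {
  "targets": [
    [0.45,0,0,-0.03,0],
    [0.45,0,0,-0.03,0],
    [0.45,0,0,-0.02,0],
    [0.45,0,0,-0.014,0],
    [0.45,0,0,0,0]
  ]
}}

```text
time: 6.8
tool_pos: [0.5588, -0.2625, 0.0218]
tool_rot: [3.141, -0.001, -2.955]
contact_force: [-0.2, 0.4, 1.0]
opening: 0.0408
grip_force: 0.0
```

{"fn": "send_rows", "kwargs": {
  "targets": [
    [0,0,0,0,0],
    [0,0,0,0,0],
    [0,0,0,0,0],
    [0,0,0,0,0],
    [0,0,0,0,0]
  ],
  "grip_force": 35
}}

```text
time: 7.3
tool_pos: [0.5589, -0.2632, 0.0225]
tool_rot: [-3.141, 0.001, -2.955]
contact_force: [-0.0, 0.7, 3.1]
opening: 0.0089
grip_force: 35.0
```

{"fn": "send_rows", "kwargs": {
  "targets": [
    [0,0,0,0.03,0],
    [0,0,0,0.04,0],
    [0,0,0,0.04,0],
    [0,0,0,0,0],
    [0,0,0,0,0]
  ]
}}

```text
time: 7.8
tool_pos: [0.5589, -0.2632, 0.1328]
tool_rot: [-3.141, 0.001, -2.955]
contact_force: [-0.9, 0.1, -0.7]
opening: 0.0089
grip_force: 35.0
```

{"fn": "send_rows", "kwargs": {
  "targets": [
    [0,-0.0125,0.0391,0,-0.049],
    [0,-0.0125,0.0391,0,-0.049],
    [0,-0.0125,0.0391,0,-0.049],
    [0,-0.0125,0.0391,0,-0.049],
    [0,-0.0125,0.0391,0,-0.049]
  ]
}}

```text
time: 8.3
tool_pos: [0.4942, -0.0658, 0.1302]
tool_rot: [3.141, -0.004, 3.08]
contact_force: [-0.1, 0.3, -0.6]
opening: 0.0085
grip_force: 35.0
```

{"fn": "send_rows", "kwargs": {
  "targets": [
    [0,-0.0125,0.0391,0,-0.049],
    [0,-0.0125,0.0391,0,-0.049],
    [0,-0.0125,0.0391,0,-0.049],
    [0,0,0,0,0],
    [0,0,0,0,0]
  ]
}}

```text
time: 8.8
tool_pos: [0.4577, 0.0504, 0.1309]
tool_rot: [-3.141, -0.002, 2.939]
contact_force: [0.0, -0.4, -0.5]
opening: 0.0091
grip_force: 35.0
```

```bash
python3 - <<'E'
from h import *
s=observe();print(s['tool_pos'],s['tool_rot'],s['opening'],s['time'])
p,d,K,M=snap('wrist','w5')
cv2.imwrite('pics/w5b.png',cv2.resize(p[150:310,210:450],(800,533),interpolation=cv2.INTER_CUBIC)[...,::-1])
C=cloud(K,M,d); L=C[...,:2]-s['tool_pos'][:2]; xd=np.array([.979,-.203]);yd=np.array([.203,.979]); X=L@xd;Y=L@yd;Z=C[...,2]
m=(d>0)&(abs(Z-.15)<.02)&(abs(Y)<.012)&(abs(X)<.1)
k=np.where(m); print(k[0].min(),k[0].max(),k[1].min(),k[1].max())
for lo in np.arange(-.04,.07,.006):
    q=m&(X>=lo)&(X<lo+.006)
    if q.sum()>3: print(lo.round(3),q.sum(),'Y',Y[q].min().round(4),Y[q].max().round(4),'ztop',Z[q].max().round(4),'Ytop',Y[q][Z[q]>Z[q].max()-.001].mean().round(4))
print('Xmax',X[m].max())
E
```

```text
[0.45773357 0.05038668 0.13087335] [-3.14105535e+00 -2.39623887e-03  2.93856826e+00] 0.009064053306548024 8.8
188 305 293 338
-0.04 113 Y -0.0058 0.005 ztop 0.1552 Ytop -0.0002
-0.034 616 Y -0.0107 0.0097 ztop 0.1586 Ytop -0.0001
-0.028 256 Y -0.0112 0.0103 ztop 0.1595 Ytop -0.0012
-0.022 244 Y -0.0054 0.0042 ztop 0.154 Ytop -0.0004
-0.016 585 Y -0.0119 0.0111 ztop 0.1641 Ytop -0.0024
-0.01 326 Y -0.0071 0.0065 ztop 0.1599 Ytop -0.001
0.002 13 Y -0.0047 0.0041 ztop 0.1614 Ytop 0.0003
0.008 152 Y -0.0047 0.0041 ztop 0.1615 Ytop -0.0003
0.014 201 Y -0.0052 0.0046 ztop 0.1536 Ytop -0.0003
0.02 150 Y -0.0052 0.0046 ztop 0.1537 Ytop -0.0003
Xmax 0.026094435092394324
```

View pics/w5b.png

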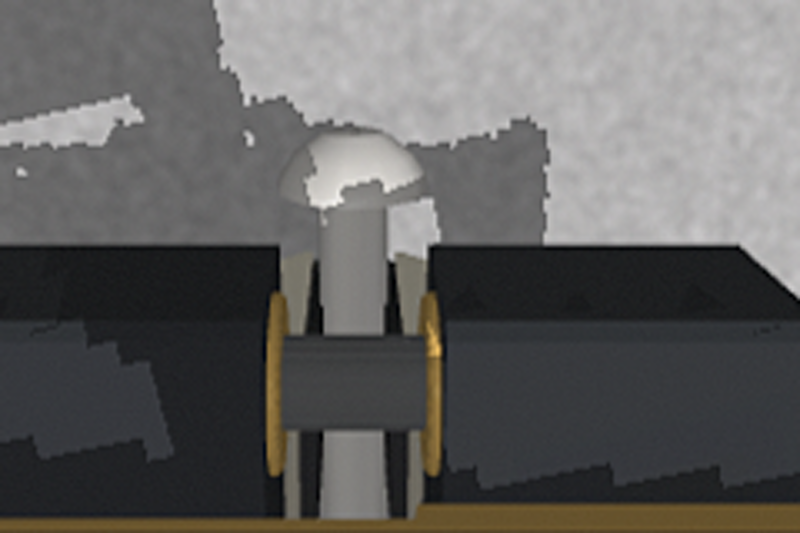

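The pin sits square in the pads: lateral offset -0.3 mm, level, axis at TCP+17.6 mm. I'll lower it to eye height and check before inserting.

{"fn": "send_rows", "kwargs": {
  "targets": [
    [0,0,0,-0.025,0],
    [0,0,0,-0.025,0],
    [0,0,0,-0.0234,0],
    [0,0,0,0,0],
    [0,0,0,0,0]
  ]
}}

```text
time: 9.35
tool_pos: [0.4588, 0.0488, 0.0584]
tool_rot: [-3.141, -0.001, 2.934]
contact_force: [-0.3, 1.0, -1.0]
opening: 0.009
grip_force: 35.0
```

```bash
python3 - <<'E'
from h import *
o=np.array([.5395,.0333]);xd=np.array([.979,-.203]);yd=np.array([.203,.979])
for _ in range(3):
    s=observe(); L=s['tool_pos'][:2]-o; print(s['tool_pos'],s['tool_rot'][2],L@xd,L@yd,s['contact_force'])
    p,d,K,M=snap('wrist','w6')
for n in('side','top'):
    p,d,K,M=snap(n,n+'6'); C=cloud(K,M,d);L=C[...,:2]-o;X=L@xd;Y=L@yd;Z=C[...,2]
    e=(d>0)&(abs(X-.004)<.007)&(abs(Y)<.025)&(Z>.091)&(Z<.099)
    t=(d>0)&(X>-.055)&(X<-.026)&(abs(Y)<.015)&(abs(Z-.077)<.012)
    for nm,m in(('ear',e),('pin',t)):
        if m.sum(): print(n,nm,m.sum(),'X',X[m].min().round(4),X[m].max().round(4),'Y',Y[m].min().round(4),Y[m].mean().round(4),Y[m].max().round(4),'Z',Z[m].min().round(4),Z[m].mean().round(4),Z[m].max().round(4))
E
```

```text
[0.45882997 0.04882548 0.05843142] 2.9344558374324556 -0.08212763590803371 -0.0011765679133132958 [-0.27260417  1.00106063 -1.02593802]
[0.45939621 0.04896809 0.0591077 ] 2.9346984044768876 -0.08160223002655935 -0.0009220066767944324 [ 1.35343733  0.02644238 -0.41192259]
[0.45961042 0.04914603 0.05946959] 2.9350120873412746 -0.08142863812869654 -0.0007043237942707864 [ 0.65028406  0.24995825 -0.07485572]
side ear 18 X -0.0 0.0077 Y -0.0172 -0.0028 0.0149 Z 0.0918 0.0932 0.0953
side pin 27 X -0.0531 -0.0279 Y -0.0091 -0.0042 0.0012 Z 0.0694 0.0757 0.0808
top ear 34 X 0.0009 0.0087 Y -0.0138 0.0013 0.0164 Z 0.0912 0.0953 0.0985
top pin 3 X -0.0321 -0.027 Y -0.0029 -0.0024 -0.0018 Z 0.0804 0.0806 0.0808
```

{"fn": "send_rows", "kwargs": {
  "targets": [
    [0,0.0002,0.0008,-0.001,0],
    [0,0.0098,-0.002,0,0],
    [0,0.0098,-0.002,0,0],
    [0,0.0098,-0.002,0,0],
    [0,0,0,0,0]
  ]
}}

```text
time: 10.1
tool_pos: [0.4903, 0.0441, 0.0577]
tool_rot: [3.141, 0.002, 2.935]
contact_force: [0.2, -0.9, -0.9]
opening: 0.009
grip_force: 35.0
```

```bash
cat > st.py <<'E'
from h import *
o=np.array([.5395,.0333]);xd=np.array([.979,-.203]);yd=np.array([.203,.979])
s=observe(); L=s['tool_pos'][:2]-o; print(s['tool_pos'],s['tool_rot'],(L@xd).round(4),(L@yd).round(4),s['contact_force'],s['torque'],s['opening'],s['time'])
E
python3 st.py
```

```text
[0.49030385 0.04413702 0.05769021] [3.14129076e+00 1.89157603e-03 2.93543328e+00] -0.0504 0.0006 [ 0.23318443 -0.9332525  -0.92133356] [0.02833644 0.05893736 0.01652355] 0.008974167991465182 10.1
```

{"fn": "send_rows", "kwargs": {
  "targets": [
    [0,0.0059,-0.0012,0,0],
    [0,0.0059,-0.0012,0,0],
    [0,0,0,0,0]
  ]
}}

```text
time: 10.4
tool_pos: [0.501, 0.042, 0.0576]
tool_rot: [3.141, 0.001, 2.936]
contact_force: [-0.3, 0.4, -0.3]
opening: 0.0087
grip_force: 35.0
```

{"fn": "send_rows", "kwargs": {
  "targets": [
    [0,0.0059,-0.0012,0,0],
    [0,0.0059,-0.0012,0,0],
    [0,0,0,0,0]
  ]
}}

```text
time: 10.7
tool_pos: [0.5129, 0.0396, 0.0577]
tool_rot: [3.141, 0.001, 2.936]
contact_force: [0.1, 0.8, -1.1]
opening: 0.0088
grip_force: 35.0
```

```bash
python3 st.py
```

```text
[0.51291536 0.03955699 0.05770807] [3.1413565e+00 1.1199642e-03 2.9356325e+00] -0.0273 0.0007 [ 0.08044123  0.81053673 -1.1043882 ] [-0.08109076  0.03171244  0.00592447] 0.008764641638020161 10.7
```

{"fn": "send_rows", "kwargs": {
  "targets": [
    [0,0.0059,-0.0012,0,0],
    [0,0.0059,-0.0012,0,0],
    [0,0,0,0,0]
  ]
}}

```text
time: 11.0
tool_pos: [0.5247, 0.0371, 0.0577]
tool_rot: [3.141, 0.001, 2.936]
contact_force: [0.5, 0.4, -0.4]
opening: 0.009
grip_force: 35.0
```

```bash
python3 st.py; python3 - <<'E'
from h import *
a,d,K,M=snap('side','s7'); b,_,_,_=snap('top','t7')
f=lambda im,r,c,h,w:cv2.resize(im[r:r+h,c:c+w],(400,400),interpolation=cv2.INTER_CUBIC)
cv2.imwrite('pics/c7.png',np.hstack([f(a,145,265,60,60),f(b,185,220,50,50)])[...,::-1])
E
```

```text
[0.52472619 0.03712697 0.05770097] [3.14140856e+00 1.10156378e-03 2.93563906e+00] -0.0152 0.0007 [ 0.5171392   0.37074682 -0.38465956] [ 0.01269499 -0.03844897  0.04416417] 0.00896182835067258 11.0
```

View pics/c7.png

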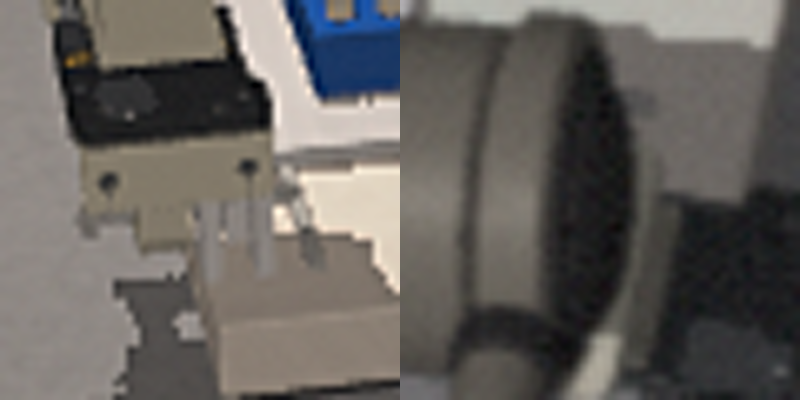

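The forces stay near zero with the tip past the far ear. I'll regrip nearer the head, push further, then push on the head.

{"fn": "send_rows", "kwargs": {
  "targets": [
    [0.22,0,0,0,0],
    [0.22,0,0,0,0],
    [0.22,-0.0059,0.0012,0,0],
    [0.22,-0.0059,0.0012,0,0],
    [0.22,0,0,0,0]
  ]
}}

```text
time: 11.6
tool_pos: [0.5106, 0.04, 0.0575]
tool_rot: [-3.142, -0.001, 2.936]
contact_force: [0.5, 0.7, 0.4]
opening: 0.02
grip_force: 0.0
```

{"fn": "send_rows", "kwargs": {
  "targets": [
    [0,0,0,0,0],
    [0,0,0,0,0],
    [0,0,0,0,0]
  ],
  "grip_force": 25
}}

```text
time: 11.9
tool_pos: [0.5121, 0.0398, 0.0577]
tool_rot: [3.141, 0.0, 2.936]
contact_force: [0.1, 0.6, -0.2]
opening: 0.0089
grip_force: 25.0
```

{"fn": "send_rows", "kwargs": {
  "targets": [
    [0,0.0059,-0.0012,0,0],
    [0,0.0059,-0.0012,0,0],
    [0,0,0,0,0]
  ]
}}

```text
time: 12.2
tool_pos: [0.5216, 0.0376, 0.0575]
tool_rot: [-3.141, -0.006, 2.936]
contact_force: [-9.9, 0.8, 10.3]
opening: 0.009
grip_force: 25.0
```

```bash
python3 st.py
```

```text
[0.52162229 0.03755242 0.0575033 ] [-3.14098986 -0.00591131  2.93581105] -0.0184 0.0005 [-9.87250621  0.75152603 10.29252159] [ 0.12506612  1.4561889  -0.01628038] 0.008968878178458324 12.2
```

{"fn": "send_rows", "kwargs": {
  "targets": [
    [0,0,0,0.0015,0],
    [0,0,0,0,0]
  ]
}}

```text
time: 12.4
tool_pos: [0.5242, 0.0372, 0.0591]
tool_rot: [3.141, 0.001, 2.936]
contact_force: [0.6, 0.0, -1.6]
opening: 0.0091
grip_force: 25.0
```

```bash
python3 st.py
```

```text
[0.52418452 0.03722998 0.0591119 ] [3.14147018e+00 5.67535544e-04 2.93574704e+00] -0.0158 0.0007 [ 0.59371644  0.04037088 -1.63569487] [ 0.07528054  0.16375592 -0.02607174] 0.009079684215684837 12.4
```

The jam is freed. I'll open, retreat level past the head, shut the fingers and push on the head.

{"fn": "send_rows", "kwargs": {
  "targets": [
    [0.5,0,0,0,0],
    [0.5,0,0,0,0],
    [0.5,0,0,0,0],
    [0.5,0,0,0,0],
    [0.5,-0.0196,0.0041,0,0]
  ]
}}

```text
time: 12.9
tool_pos: [0.5062, 0.041, 0.0594]
tool_rot: [3.141, 0.003, 2.935]
contact_force: [0.2, 0.6, -0.8]
opening: 0.0431
grip_force: 0.0
```

{"fn": "send_rows", "kwargs": {
  "targets": [
    [0.5,-0.0196,0.0041,0,0],
    [0.5,-0.0147,0.003,0,0],
    [0,0,0,0,0],
    [0,0,0,0,0],
    [0,0,0,0,0]
  ],
  "grip_force": 20
}}

```text
time: 13.4
tool_pos: [0.471, 0.0484, 0.0593]
tool_rot: [3.141, 0.002, 2.936]
contact_force: [-1.0, 0.1, 0.9]
opening: 0.0263
grip_force: 0.0
```

{"fn": "send_rows", "kwargs": {
  "targets": [
    [0,0,0,0,0],
    [0,0,0,0,0]
  ]
}}

```text
time: 13.6
tool_pos: [0.4703, 0.0484, 0.059]
tool_rot: [3.141, 0.0, 2.936]
contact_force: [0.4, 0.0, -0.6]
opening: 0.0103
grip_force: 0.0
```

```bash
python3 st.py; cat > pin.py <<'E'
from h import *
import sys
o=np.array([.5395,.0333]);xd=np.array([.979,-.203]);yd=np.array([.203,.979])
p,d,K,M=snap('wrist','w8'); C=cloud(K,M,d);L=C[...,:2]-o;X=L@xd;Y=L@yd;Z=C[...,2]
cv2.imwrite('pics/w8b.png',cv2.resize(p[120:300,200:440],(800,600),interpolation=cv2.INTER_CUBIC)[...,::-1])
m=(d>0)&(X>-.06)&(X<.0)&(abs(Y)<.014)&(Z>.05)&(Z<.09)
for lo in np.arange(-.06,.0,.003):
    q=m&(X>=lo)&(X<lo+.003)
    if q.sum()>3: print(lo.round(3),q.sum(),'Y',Y[q].min().round(4),Y[q].max().round(4),'z',Z[q].min().round(4),Z[q].max().round(4))
E
python3 pin.py
```

```text
[0.47028071 0.0484156  0.05903051] [3.14148030e+00 2.61657865e-04 2.93558412e+00] -0.0708 0.0007 [ 0.35088176  0.04344763 -0.56336988] [-0.01252651  0.02545427  0.03117506] 0.010279738641194589 13.6
-0.042 9 Y -0.0026 0.0028 z 0.0668 0.0685
-0.039 11 Y -0.0032 0.0034 z 0.0657 0.0676
```

{"fn": "send_rows", "kwargs": {
  "targets": [
    [0,0,0,0,0],
    [0,0.0078,-0.0016,0,0],
    [0,0.0078,-0.0016,0,0],
    [0,0.0059,-0.0012,0,0],
    [0,0,0,0,0]
  ]
}}

```text
time: 14.15
tool_pos: [0.4925, 0.0439, 0.0591]
tool_rot: [3.141, 0.001, 2.935]
contact_force: [0.5, -0.1, 0.8]
opening: 0.0002
grip_force: 0.0
```

{"fn": "send_rows", "kwargs": {
  "targets": [
    [0,0.0059,-0.0012,0,0],
    [0,0.0039,-0.0008,0,0],
    [0,0,0,0,0]
  ]
}}

```text
time: 14.45
tool_pos: [0.5017, 0.042, 0.0592]
tool_rot: [3.141, 0.001, 2.936]
contact_force: [-0.1, -0.0, -0.1]
opening: 0.0001
grip_force: 0.0
```

```bash
python3 st.py
```

```text
[0.50174758 0.04200174 0.05915023] [3.14143824e+00 6.86458312e-04 2.93568138e+00] -0.0387 0.0009 [-0.05830052 -0.00412963 -0.06762375] [4.18062996e-02 9.91786217e-03 6.84612028e-07] 8.400091615335021e-05 14.45
```

{"fn": "send_rows", "kwargs": {
  "targets": [
    [0,0.0059,-0.0012,0,0],
    [0,0.0059,-0.0012,0,0],
    [0,0.0039,-0.0008,0,0],
    [0,0,0,0,0]
  ]
}}

```text
time: 14.85
tool_pos: [0.5176, 0.0388, 0.0591]
tool_rot: [3.141, 0.001, 2.936]
contact_force: [-0.6, 0.2, 0.5]
opening: 0.0001
grip_force: 0.0
```

```bash
python3 st.py
```

```text
[0.51758643 0.03875911 0.05912849] [3.14144757e+00 7.96816627e-04 2.93567203e+00] -0.0226 0.0009 [-0.57140425  0.22110906  0.45591815] [ 0.04977561  0.00789557 -0.01435562] 0.0001175745084769055 14.85
```

Now 2 mm steps until there is contact.

{"fn": "send_rows", "kwargs": {
  "targets": [
    [0,0.002,-0.0004,0,0],
    [0,0,0,0,0],
    [0,0.002,-0.0004,0,0],
    [0,0,0,0,0]
  ]
}}

```text
time: 15.25
tool_pos: [0.5208, 0.0382, 0.0591]
tool_rot: [3.142, -0.0, 2.936]
contact_force: [-0.1, -0.8, 0.1]
opening: 0.0004
grip_force: 0.1
```

{"fn": "send_rows", "kwargs": {
  "targets": [
    [0,0.001,-0.0002,0,0],
    [0,0,0,0,0]
  ]
}}

```text
time: 15.45
tool_pos: [0.5212, 0.0381, 0.0589]
tool_rot: [-3.142, -0.001, 2.936]
contact_force: [-2.9, 0.7, 0.6]
opening: 0.0005
grip_force: 1.2
```

```bash
python3 st.py
```

```text
[0.52120096 0.03805723 0.05888757] [-3.14156036e+00 -1.44302177e-03  2.93581320e+00] -0.0189 0.0009 [-2.90501788  0.72995551  0.60795317] [0.14959315 0.36237934 0.01626673] 0.0004638753264986354 15.45
```

{"fn": "send_rows", "kwargs": {
  "targets": [
    [0,0.001,-0.0002,0,0],
    [0,0,0,0,0],
    [0,0.001,-0.0002,0,0],
    [0,0,0,0,0]
  ]
}}

```text
time: 15.85
tool_pos: [0.5214, 0.038, 0.0587]
tool_rot: [-3.141, -0.005, 2.936]
contact_force: [-8.6, 2.3, 3.9]
opening: 0.0004
grip_force: 4.3
```

```bash
python3 st.py
```

```text
[0.5214452  0.03801248 0.05869878] [-3.14125969 -0.00529611  2.93592673] -0.0186 0.0009 [-8.60072342  2.31250606  3.93586906] [0.31139809 1.38741598 0.0252288 ] 0.0003704854156945588 15.85
```

It meets a firm stop. I'll back off, rise and check the seating.

{"fn": "send_rows", "kwargs": {
  "targets": [
    [0,-0.0196,0.0041,0,0],
    [0,-0.0294,0.006,0,0],
    [0.1,0,0,0.05,0],
    [0.1,0,0,0.05,0],
    [0.1,0,0,0.04,0]
  ]
}}

```text
time: 16.35
tool_pos: [0.4755, 0.0476, 0.2021]
tool_rot: [3.141, 0.004, 2.936]
contact_force: [-0.0, -0.7, -0.6]
opening: 0.0089
grip_force: 0.0
```

{"fn": "send_rows", "kwargs": {
  "targets": [
    [0.6,0.01,-0.002,0.01,0],
    [0.6,0,0,0,0],
    [0.6,0,0,0,0]
  ]
}}

```text
time: 16.65
tool_pos: [0.4845, 0.0456, 0.2085]
tool_rot: [-3.142, -0.001, 2.936]
contact_force: [-0.6, -0.2, -0.9]
opening: 0.0287
grip_force: 0.0
```

```bash
python3 st.py; python3 pin.py; python3 tongue.py wrist side top
```

```text
[0.48447272 0.04563087 0.20846601] [-3.14156679e+00 -5.16712797e-04  2.93570525e+00] -0.0564 0.0009 [-0.57894663 -0.2313917  -0.87908732] [0.01450551 0.03993003 0.00403156] 0.02867431758485863 16.65
-0.009 63 Y -0.0073 0.0059 z 0.0709 0.081
-0.006 72 Y -0.0095 0.0089 z 0.07 0.0843
-0.003 140 Y -0.0138 0.0139 z 0.0514 0.0879
[0.48396233 0.04571023 0.2078496 ] [-0.86209008  0.44748549 -0.21145514] 16.7
side near ear 17 Y [-0.0181 -0.0178 -0.0019  0.0148  0.0161] X [0.0004 0.004  0.0073] z 0.0932
side far ear 17 Y [-0.018  -0.0171 -0.0049  0.0105  0.0106] X [0.0218 0.0251 0.0292] z 0.0934
side tongue 50 Y [-0.0209 -0.0159  0.0331  0.0865  0.0899] X [0.0114 0.015  0.0188] z 0.0854
top near ear 33 Y [-0.0136 -0.0131 -0.0006  0.0159  0.0161] X [0.0014 0.0052 0.0086] z 0.0956
top far ear 32 Y [-0.0137 -0.0133 -0.0007  0.0153  0.0159] X [0.0228 0.0266 0.0308] z 0.0961
top tongue 56 Y [-0.0137 -0.0119  0.0143  0.0402  0.0441] X [0.0111 0.0152 0.0188] z 0.0873
```

View pics/w8b.png

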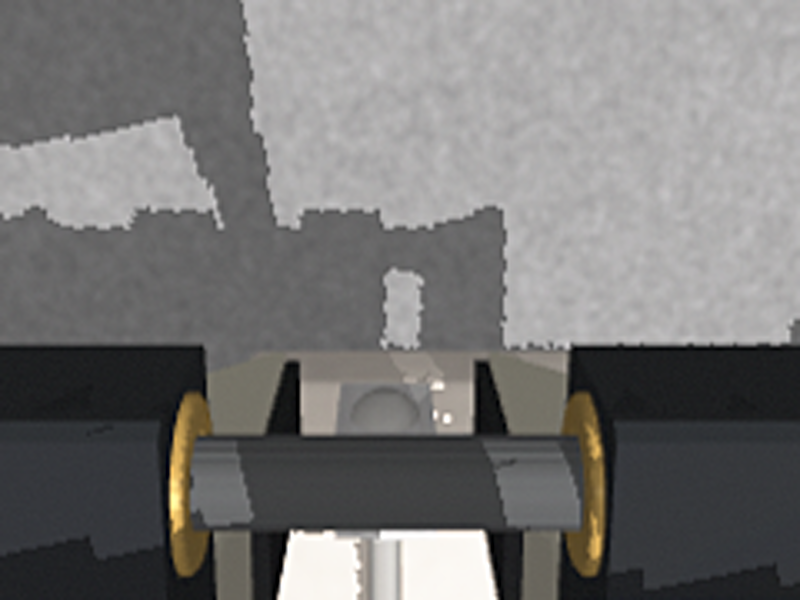

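```bash
python3 - <<'E'
from h import *
t=np.load('w8.npz');K,M,d=t['K'],t['M'],t['d']
o=np.array([.5395,.0333]);xd=np.array([.979,-.203]);yd=np.array([.203,.979])
C=cloud(K,M,d);L=C[...,:2]-o;X=L@xd;Y=L@yd;Z=C[...,2]
m=(d>0)&(X>-.03)&(X<.004)&(abs(Y)<.012)&(Z>.066)&(Z<.09)
print('dome X',np.sort(X[m])[:5].round(4))
f=(d>0)&(abs(X)<.004)&(abs(Y)<.0145)&(abs(Y)>.0118)&(Z>.06)&(Z<.09); print('ear face X',np.median(X[f]).round(4),f.sum(), 'z',Z[f].min(),Z[f].max())
for a in np.arange(-.010,.003,.001):
    q=m&(X>=a)&(X<a+.001)
    if q.any(): print(a.round(3),q.sum(),np.abs(Y[q]+.0002).max().round(4),Z[q].min().round(4),Z[q].max().round(4))
E
```

```text
dome X [-0.0087 -0.0086 -0.0085 -0.0084 -0.0084]
ear face X 0.0001 54 z 0.06040494764212945 0.08787231390021721
-0.009 13 0.0041 0.0722 0.0785
-0.008 24 0.0051 0.0709 0.0786
-0.007 26 0.0071 0.0721 0.081
-0.006 26 0.0082 0.07 0.0832
-0.005 24 0.0091 0.0756 0.0837
-0.004 22 0.0093 0.0708 0.0843
-0.003 27 0.0101 0.073 0.0847
-0.002 26 0.0103 0.0732 0.0853
-0.001 51 0.012 0.0661 0.0874
-0.0 37 0.0122 0.0679 0.0862
```

```bash
python3 -c "
from cell import hand_in; print(hand_in())"
```

```text
the job is handed in; nothing more can be done
None
```

The job is handed in (result not reported): the carriage is at its locking position (tongue flush with the fork to about 0.5 mm), and the steel pin is through fork and tongue, pushed to a firm stop with its head against the near ear within about 0.5 mm; the arm stayed clear of the bottle, beaker and tip box, and it took about 17 s of robot time.

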